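# Open the press-and-turn cap of the plant-feed bottle

### The job

Open the bottle of plant-feed concentrate that stands in the grey spill tray: its red cap is child-resistant and only clicks round unless it is pressed down while it is turned anticlockwise, so keep a steady press of about 14 N on it as you turn, without straining the bottle, until it has let go. Then lift the cap off and set it down (do not drop it) right way up and flat on the floor of the empty part of the tray, where its drips may fall, and leave the tin, the brass rose and the notebook where they are.

Things in the scene. Friction and masses are not known exactly. Their poses are not given: they have to be found in the camera images.
- cap_grip (a point): point to grip on the cap: centre of its red ribbed shell, on the bottle's axis. Shell 54 mm across; its top is 13 mm above this point, its lower edge 17 mm below. z is the cap's axis, x turns with the shell. A spring holds the shell up: it yields from 8 N, then 2 N per mm, 4 mm travel, solid at 16 N. Turned with less than about 10 N on it, it only clicks round. Standing on a floor, this point is 22 mm above it
- cap: the cap's hidden white inside, origin at the centre of its lower rim, z up; cap about 0.15 kg in all. Under 12 to 16 N the shell's dogs (30 degrees apart, phase unknown) catch it after up to 30 degrees of turning. It then takes up to 0.7 N m and must turn about 50 degrees anticlockwise (from above), climbing a few mm, to be free to lift; 70 degrees does no harm. Held down by its lugs till then
- neck_mouth (a point): centre of the bottle's mouth, under the cap: 164 mm above the bench, on the bottle's axis, z up. With the cap closed, cap_grip is 3.4 mm above this point
- tray_free (a point): middle of the empty part of the grey spill tray's floor (floor 4 mm above the bench): the empty part reaches 90 mm from it along the tray's x each way, 85 mm along its +y to the 28 mm high rim, and 104 mm along its -y to the low frame round the bottle's foot
- feed_bottle: square white bottle, 100 x 100 mm, green and yellow label, body 109 mm high, shoulder sloping up to 126 mm, then the neck; it cannot move in the tray. Origin at the centre of its underside, z up, tray_free lies 160 mm along its +y. The loads of all contacts on it, those of the cap's own seal and lugs included, must add up to no more than 32 N: about 20 N on the wrist while turning
- tin_1: closed food tin, 75 mm across, 58 mm high, a bystander; origin at the centre of its underside
- rose: brass watering rose, 70 mm across, 59 mm high, a bystander; origin at the centre of its underside
- notebook_1: white notebook, 210 x 152 x 14 mm, lying flat, a bystander; origin at the centre of its underside
Mind the look-alikes: they are no part of the job. Leave any orange look-alike of the feed_bottle alone.

How it is judged:
On the way:
1. the cap is off: lifted more than 30 mm clear of its place on the neck (z of cap_grip in the frame of neck_mouth above 0.035 m), for 0.1 s.
At the end, for the whole second after the job is handed in: The cap stands right way up (within 0.08 rad) and flat on the floor of the tray's empty part (its grip point 17 to 26 mm above the floor, within 65 mm in x and -80 to +60 mm in y of tray_free), at rest and released (x of cap_grip in the frame of tray_free between -0.065 and 0.065 m and y of cap_grip in the frame of tray_free between -0.08 and 0.06 m and z of cap_grip in the frame of tray_free between 0.017 and 0.026 m and angle between cap_grip's own z axis and vertical below 0.08 rad); the robot touches nothing.
It fails at once if the bottle is strained: the contact loads on it add up to more than 32 N (contact force between anything else and feed_bottle above 32 N).
It fails at once if the cap is dropped (moves faster than 0.5 m/s with no finger on it) (distance of cap_grip from where it was at the start of the episode above 0.03 m and contact force between the fingers and cap below 0.01 N and linear speed of cap above 0.5 m/s).
It fails at once if a bystander (tin, rose or notebook) is moved more than 20 mm (distance of any of tin_1, rose, notebook_1 from where it was at the start of the episode above 0.02 m).
It also fails if it takes over 72 s, if anything falls off the work surface, if the arm or the gripper's body presses on something with over 40 N, if the wrist force passes 120 N, or if a joint passes its speed limit or range.

### The arm

A 7-joint arm with a two-finger parallel gripper is mounted at the origin on the work surface; the furniture and walls round the work are solid. World frame = base frame: x ahead of the robot, y to its left, z up, the work surface at z = 0. Lengths are in m, angles in rad, forces in N, time in s.
With the tool pointing down it reaches from about 0.425 to 0.875 m from the base axis. Payload 4.7 kg.
Tool frame: the origin (TCP) lies midway between the tips of the shut fingers; the grasp point (between the pads) lies 19 mm behind it; z points along the fingers, y is the line along which they close (so a half turn about z gives the same grasp; the last joint's range is limited). The gripper opens to 87 mm and grips with 3 to 60 N. Pads are 19 mm wide; open, the fingers measure 117 mm over their backs; the gripper's body (75 mm by 190 mm) begins 51 mm behind the grasp point.
Start: joints at [1.125, 0.321, -0.07, 1.45, 0.023, 1.371, -0.057], TCP at [0.288, -0.583, 0.223] pointing down, gripper open.
Joint ranges: [-2.86, 2.86], [-0.3, 2.09], [-1.38, 1.24], [0.06, 2.45], [-1.56, 4.7], [0.09, 2.05], [-2.69, 2.69]. Speed limits (rad/s): [2.57, 2.57, 3.14, 3.14, 3.14, 3.14, 3.14].

### API

Orientations are given as a unit quaternion [w, x, y, z].
In Python, from plant import robot, capture, camera_info gives the robot as it stands. The module is installed in compiled form; this text tells all that it offers.
- The arm moves only by the tool send_rows, never from a script. Its argument "series" is text: rows parted by semicolons, each of 6 numbers parted by spaces: the shift along the world's x, y, z in mm, then the turn, a rotation vector about the world's x, y, z in degrees. In form: dx dy dz wx wy wz; .... A call has 1 to 8 rows; each row is the pose to reach, as a shift and turn from the pose commanded when the call began; what a row does not reach only later rows make up. A row lasts 1/12 s, in which the tool goes at most 41.7 mm and 7.16 degrees, less where a joint would pass 70% of its speed; a pose out of reach is approached as far as the arm can. A call with a gripper value outside its range is refused whole. "hand" is the finger opening in mm, from 0 to 87, set as the call begins (left out, the last holds). The fingers move at their own pace and stop on an object; the grip force is fixed at half the most. Time passes only in rows, so rows that repeat a pose let the fingers close. It gives the time, the measured TCP pose, the force, the opening and the grip force at its end, in the units of the state.
- robot.read_state(): the state, without advancing time (a new reading comes with each control period).
- capture(name): name is "side" or "top" or "wrist"; returns the picture (420x560x3 uint8, blue, green, red); there is no depth.
- camera_info(name): a dict with "fx", "fy", "cx", "cy" (pixels), "k1" (the pictures are not rectified: a ray, as slopes to the right and down, at radius r is drawn at 1 + k1 r^2 times it, then the intrinsics apply), "origin" and "rotation" of the camera in the world; the wrist camera has in their place "mount" (4x4, takes a point from camera to tool coordinates, whose origin is the TCP and whose axes are the flange's). Camera axes: x right, y down, z forward; pixel columns grow to the right and rows downward; lengths in m; the calibration is good to about 2 mm. A picture is of the moment at which its call begins: read the wrist's pose just before it. camera_info takes no time and is no camera call.
- robot.hand_in(): hands the job in; it is judged then, once.
The state is a dict: "time_s": time; "joint_pos": joint angles; "joint_velocities": joint speeds; "joint_efforts": joint torques, N m; "tcp_pos": TCP position; "ee_rot": TCP orientation; "contact_force": force on the tool from outside, world axes, zero at the start; "wrist_torque": the same for the moment, N m; "gripper_width": finger opening in m; "gripper_force": force on a finger pad.
Only numpy, scipy, OpenCV 4.12 (cv2) and the standard library are available. Lean on these libraries where they do the work, as an engineer would, in place of code of your own. Each camera call takes 0.05 s, during which the arm holds its last target. There are 200 camera calls.

## Working session

There is one attempt and no reset: what is moved stays moved. The work goes in short steps, Python scripts to look and compute and a tool call to move; the robot and the scene stay as the last step left them, time stands still between calls to the robot, and variables do not carry over. Pictures are saved under pics/ and viewed, at most 10 in all, crops included, and the job is handed in when it is done.

Besides the shell and the picture viewer there is one more tool, called after "Request:" in YAML: its name, and indented under it one key for each argument. send_rows: Moves the arm, as the interface text tells. Its arguments: {"type":"object","properties":{"series":{"type":"string"},"hand":{"type":"number"}},"required":["series"]}

```bash
mkdir -p pics
cat > h.py <<'E'
import numpy as np,cv2
from plant import robot,capture,camera_info
from scipy.spatial.transform import Rotation as R
def cam(name):
    c=camera_info(name)
    if name=="wrist":
        s=robot.read_state();q=s["ee_rot"];T=np.eye(4);T[:3,:3]=R.from_quat([q[1],q[2],q[3],q[0]]).as_matrix();T[:3,3]=s["tcp_pos"]
        T=T@np.array(c["mount"]);o=T[:3,3];r=T[:3,:3]
    else: o=np.array(c["origin"]);r=np.array(c["rotation"])
    return c,o,r
def ray(C,u,v):
    c,o,r=C
    d=np.array([(u-c["cx"])/c["fx"],(v-c["cy"])/c["fy"]]);p=d.copy()
    for _ in range(30): p=d/(1+c["k1"]*(p@p))
    w=r@np.array([p[0],p[1],1]);return o,w/np.linalg.norm(w)
def onz(C,u,v,z):
    o,w=ray(C,u,v);return o+w*(z-o[2])/w[2]
E
python3 - <<'E'
from h import *
for n in("top","side"):
    C=cam(n);im=capture(n);cv2.imwrite(f"pics/{n}0.png",im);print(n,C[1],C[2].round(3).tolist())
    h=cv2.cvtColor(im,cv2.COLOR_BGR2HSV)
    m=(((h[...,0]<7)|(h[...,0]>173))&(h[...,1]>130)&(h[...,2]>60)).astype(np.uint8)
    N,_,st,ce=cv2.connectedComponentsWithStats(m)
    for i in range(1,N):
        if st[i,4]>60: print(st[i],ce[i].round(1),onz(C,*ce[i],0.18).round(3))
print(robot.read_state())
E
```

```text
top [0.30636926 0.00805733 1.63875144] [0.047, -0.699, 0.711, -0.06]Traceback (most recent call last):
  File "<stdin>", line 8, in <module>
  File "h.py", line 17, in onz
    o,w=ray(C,u,v);return o+w*(z-o[2])/w[2]
        ~~~^^^^^^^
  File "h.py", line 15, in ray
    w=r@np.array([p[0],p[1],1]);return o,w/np.linalg.norm(w)
      ~^~~~~~~~~~~~~~~~~~~~~~~~
ValueError: matmul: Input operand 1 has a mismatch in its core dimension 0, with gufunc signature (n?,k),(k,m?)->(n?,m?) (size 3 is different from 4)
```

View pics/top0.png

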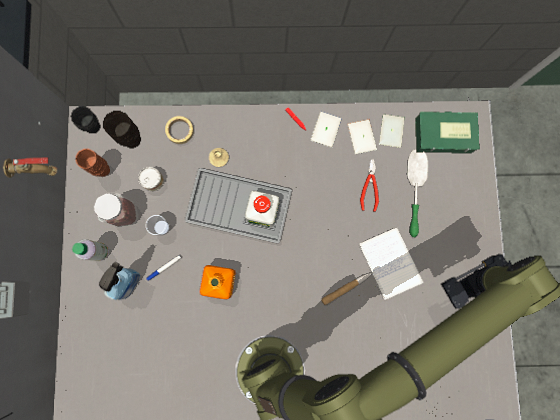

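The top view shows the white bottle with its red cap at about (262,205). The tray's empty part is to its left, around (217,198). The tin or rose candidates are at (218,157) and (150,178), and the notebook is at (391,263). The camera rotation is a quaternion, so I'll fix the helper.

```bash
sed -i 's/r=np.array(c\["rotation"\])/q=c["rotation"];r=R.from_quat([q[1],q[2],q[3],q[0]]).as_matrix()/' h.py
python3 - <<'E'
from h import *
for n in("top","side"):
    C=cam(n);im=capture(n);cv2.imwrite(f"pics/{n}1.png",im);print(n,C[1],C[2][:,2].round(2))
    h=cv2.cvtColor(im,cv2.COLOR_BGR2HSV)
    m=(((h[...,0]<7)|(h[...,0]>173))&(h[...,1]>130)&(h[...,2]>60)).astype(np.uint8)
    N,_,st,ce=cv2.connectedComponentsWithStats(m)
    for i in range(1,N):
        if st[i,4]>60: print(st[i],ce[i].round(1),onz(C,*ce[i],0.18 if n=="top" else .165).round(3))
    if n=="top":
        print("tray rim",[onz(C,*p,.03).round(3)[:2] for p in((203,168),(293,188),(283,243),(186,222))])
        print("rose",onz(C,218,157,.05),"tin?",onz(C,150,178,.058),"orange",onz(C,218,283,.15))
s=robot.read_state();print({k:s[k] for k in s})
E
```

```text
top [0.30636926 0.00805733 1.63875144] [ 0.15 -0.02 -0.99]
[285 108  21  22 119] [295. 118.] [ 0.821 -0.095  0.18 ]
[ 18 158  30   7 163] [ 32.6 160.6] [0.69  0.738 0.18 ]
[360 174  19  38 248] [369.7 192.2] [ 0.572 -0.326  0.18 ]
[254 195  17  18 197] [261.6 203.8] [0.54  0.018 0.18 ]
tray rim [array([0.695, 0.224]), array([ 0.618, -0.091]), array([ 0.426, -0.052]), array([0.504, 0.282])]
rose [0.72845172 0.16900401 0.05      ] tin? [0.65533359 0.40110722 0.058     ] orange [0.29517406 0.15925244 0.15      ]
side [0.96041229 0.63475854 1.34492455] [-0.29 -0.45 -0.84]
[198 152  38  21 294] [215.5 163.7] [ 0.642 -0.251  0.165]
[283 202  18  21 300] [291.4 211.6] [0.539 0.014 0.165]
[165 245  17  30 167] [173.  260.4] [ 0.891 -0.021  0.165]
[416 365  31  43 330] [431.6 384.3] [0.515 0.595 0.165]
{'time_s': 0.15, 'joint_pos': array([ 1.12509614,  0.3216156 , -0.07009132,  1.4514053 ,  0.02257991,
        1.37083537, -0.05693393]), 'joint_velocities': array([ 0.00111392, -0.00238975,  0.00035521, -0.00336283, -0.00037293,
       -0.00068032,  0.00014484]), 'joint_efforts': array([-5.75823706e-04, -4.91791642e+01, -4.04903283e-01, -3.12876964e+01,
       -6.40029134e-02,  4.04168491e-02,  1.28842689e-04]), 'tcp_pos': array([ 0.28822387, -0.5821165 ,  0.22173166]), 'ee_rot': array([-7.10637505e-04,  9.73689710e-01,  2.27876729e-01, -2.01141381e-04]), 'contact_force': array([-0.61105569,  0.81805484,  0.06894429]), 'wrist_torque': array([ 0.01229615, -0.00509198,  0.04417938]), 'gripper_force': 0.0, 'gripper_width': 0.08727410384329327}
```

View pics/side1.png

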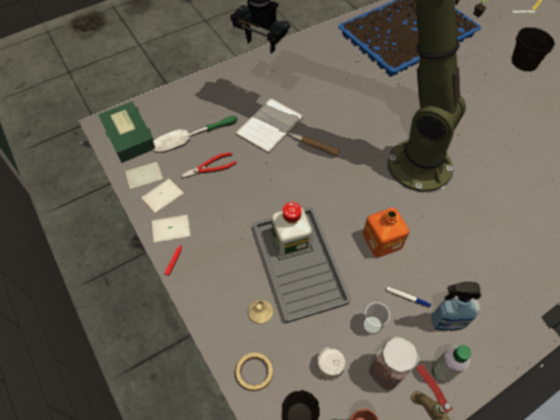

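The side view shows the red cap at (291,211), the tray running down to (325,300), the rose at (260,312) and the tin at (331,363). The two rays agree on the cap at about (0.539, 0.016). The tray's +y points along (0.235, 0.972), so tray_free is about (0.577, 0.172). Now I'll move above the cap.

Request:
send_rows:
  series: "10 30 25 0 0 0;25 65 50 0 0 0;40 100 65 0 0 0;55 138 75 0 0 0;70 175 80 0 0 0;87 213 80 0 0 0;103 251 80 0 0 0;119 289 80 0 0 0"
  hand: 87

```text
time_s: 0.82
tcp_pos: [0.4073, -0.2925, 0.3026]
ee_rot: [0.0, 0.974, 0.228, -0.0]
contact_force: [1.3, -0.5, 0.4]
gripper_width: 0.0873
gripper_force: 0.0
```

Request:
send_rows:
  series: "16 38 0 0 0 0;32 76 0 0 0 0;48 114 0 0 0 0;64 152 0 0 0 0;80 190 0 0 0 0;96 228 0 0 0 0;112 266 0 0 0 0;128 300 0 0 0 0"

```text
time_s: 1.48
tcp_pos: [0.5352, 0.0083, 0.3027]
ee_rot: [0.0, 0.974, 0.228, 0.0]
contact_force: [0.2, -0.3, -0.5]
gripper_width: 0.0868
gripper_force: 0.0
```

Request:
send_rows:
  series: "2 4 0 0 0 3;2 4 0 0 0 3;2 4 0 0 0 3"

```text
time_s: 1.73
tcp_pos: [0.5368, 0.0091, 0.3021]
ee_rot: [0.0, 0.967, 0.253, -0.001]
contact_force: [-0.3, -0.6, -1.0]
gripper_width: 0.0868
gripper_force: 0.0
```

```bash
cat > w.py <<'E'
import sys
from h import *
s=robot.read_state();C=cam("wrist");im=capture("wrist");cv2.imwrite(f"pics/{sys.argv[1]}.png",im)
h=cv2.cvtColor(im,cv2.COLOR_BGR2HSV)
m=(((h[...,0]<7)|(h[...,0]>173))&(h[...,1]>130)&(h[...,2]>60)).astype(np.uint8)
N,_,st,ce=cv2.connectedComponentsWithStats(m)
i=1+st[1:,4].argmax()
cs=max(cv2.findContours((_==i).astype(np.uint8),0,1)[0],key=cv2.contourArea)
(c,r)=cv2.minEnclosingCircle(cs)
print(st[i],ce[i],c,r,onz(C,*c,.1804),"cam",C[1],C[2][:,2])
for z in (.1804,):
  P=np.array([onz(C,*p[0],z)[:2] for p in cs]);print("rim ext",P.min(0),P.max(0),P.mean(0),cv2.minEnclosingCircle((P*1000).astype(np.float32)))
print(s["tcp_pos"],s["ee_rot"],s["joint_pos"].round(3),s["contact_force"].round(2))
E
python3 w.py w1
```

```text
[ 239  163   65   67 2819] [271.3763746  195.74139766] (271.7241516113281, 195.86207580566406) 33.139183044433594 [0.54282162 0.01692945 0.1804    ] cam [0.59809628 0.04237094 0.46527909] [-0.2237014  -0.12586336 -0.96649682]
rim ext [ 0.51409675 -0.01033422] [0.56985417 0.04299433] [0.54265237 0.0170038 ] ((542.3109741210938, 16.379884719848633), 28.21442413330078)
[0.53677876 0.00906242 0.30213315] [ 2.02529850e-04  9.67493877e-01  2.52893636e-01 -6.04411189e-04] [ 0.521  0.088 -0.625  1.586  0.052  1.486 -1.166] [-0.32 -0.64 -1.01]
```

View pics/w1.png

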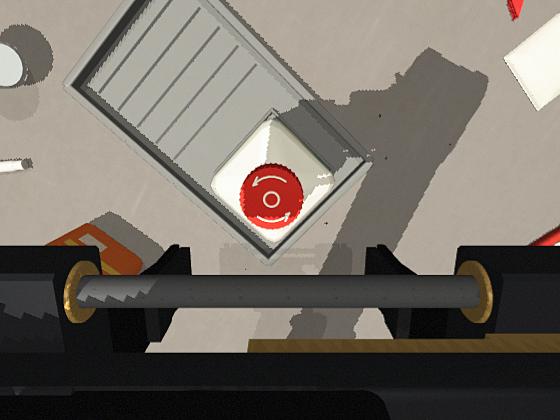

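The wrist view shows the cap's top-face ring at (271,199.5), with its side visible above it. That puts the axis at about (0.539, 0.0155), which agrees with the other views. Joint 7 has room for the anticlockwise turn, so I'll descend.

Request:
send_rows:
  series: "2 6.5 -30 0 0 0;2 6.5 -65 0 0 0;2 6.5 -100 0 0 0;2 6.5 -125 0 0 0;2 6.5 -140 0 0 0;2 6.5 -150 0 0 0;2 6.5 -154 0 0 0;2 6.5 -154 0 0 0"

```text
time_s: 2.45
tcp_pos: [0.5387, 0.0147, 0.1482]
ee_rot: [0.0, 0.968, 0.252, -0.0]
contact_force: [0.4, -0.0, -0.4]
gripper_width: 0.0871
gripper_force: 0.0
```

Run:
```python
from h import *
C=cam("wrist");im=capture("wrist");cv2.imwrite("pics/w2.png",im)
s=robot.read_state();print(s["tcp_pos"],s["ee_rot"],s["contact_force"])
for n in("side",):cv2.imwrite("pics/s2.png",cv2.resize(capture(n)[150:290,200:390],None,fx=4,fy=4))
```

```text
[0.53940334 0.01515301 0.14923538] [2.85880939e-04 9.67607595e-01 2.52458571e-01 3.61794153e-04] [-0.62483688 -0.43063049 -0.36721125]
```

View pics/w2.png

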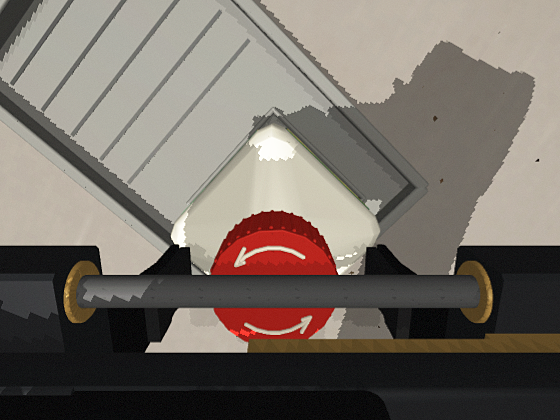

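The wrist view shows the cap's top spanning columns 211–338 (centre 274.5). The finger edges are at 190 and 366 (centre 278), so the cap sits 1–1.5 mm to the left. I'll shift by (-0.5, +1) mm and close gently, watching the lateral force.

Request:
send_rows:
  series: "-0.5 1 0 0 0 0;-0.5 1 0 0 0 0;-0.5 1 0 0 0 0;-0.5 1 0 0 0 0;-0.5 1 0 0 0 0;-0.5 1 0 0 0 0"
  hand: 56

```text
time_s: 3.05
tcp_pos: [0.5386, 0.017, 0.1487]
ee_rot: [0.0, 0.967, 0.253, 0.0]
contact_force: [0.2, 0.5, 0.9]
gripper_width: 0.0584
gripper_force: 0.0
```

Request:
send_rows:
  series: "0 0 0 0 0 0;0 0 0 0 0 0;0 0 0 0 0 0"
  hand: 54

```text
time_s: 3.3
tcp_pos: [0.5387, 0.0167, 0.1486]
ee_rot: [0.0, 0.967, 0.253, 0.0]
contact_force: [0.6, -0.4, 0.0]
gripper_width: 0.0548
gripper_force: 23.8
```

Request:
send_rows:
  series: "0 0 0 0 0 0;0 0 0 0 0 0;0 0 0 0 0 0;0 0 0 0 0 0"
  hand: 48

```text
time_s: 3.63
tcp_pos: [0.5387, 0.0167, 0.1487]
ee_rot: [0.0, 0.967, 0.253, 0.0]
contact_force: [0.5, -2.4, -0.4]
gripper_width: 0.0545
gripper_force: 30.0
```

Request:
send_rows:
  series: "0 0 -1 0 0 0;0 0 -2 0 0 0;0 0 -2 0 0 0;0 0 -2 0 0 0"

```text
time_s: 3.97
tcp_pos: [0.539, 0.0169, 0.1478]
ee_rot: [0.0, 0.967, 0.253, 0.0]
contact_force: [-0.8, -1.9, 7.9]
gripper_width: 0.0548
gripper_force: 30.0
```

Request:
send_rows:
  series: "0 0 -1 0 0 0;0 0 -2 0 0 0;0 0 -2 0 0 0;0 0 -2 0 0 0"

```text
time_s: 4.3
tcp_pos: [0.5391, 0.017, 0.1462]
ee_rot: [0.001, 0.967, 0.253, 0.001]
contact_force: [-1.5, -1.9, 8.9]
gripper_width: 0.0547
gripper_force: 30.0
```

Request:
send_rows:
  series: "0 0 -1 0 0 0;0 0 -2 0 0 0;0 0 -2 0 0 0;0 0 -2 0 0 0"

```text
time_s: 4.63
tcp_pos: [0.5393, 0.0171, 0.1448]
ee_rot: [0.001, 0.967, 0.253, 0.001]
contact_force: [-2.8, -1.6, 12.2]
gripper_width: 0.0544
gripper_force: 30.0
```

Request:
send_rows:
  series: "-0.3 0 -0.5 0 0 0;-0.5 0 -1 0 0 0;-0.5 0 -1 0 0 0;-0.5 0 -1 0 0 0"

```text
time_s: 4.97
tcp_pos: [0.5393, 0.0171, 0.1442]
ee_rot: [0.001, 0.967, 0.253, 0.001]
contact_force: [-2.8, -1.6, 13.6]
gripper_width: 0.0546
gripper_force: 30.0
```

Pressing at about 14 N. Now I'll turn anticlockwise (+z) in small steps.

Request:
send_rows:
  series: "0 0 0 0 0 3;0 0 0 0 0 6;0 0 0 0 0 8;0 0 0 0 0 8"

```text
time_s: 5.3
tcp_pos: [0.5395, 0.017, 0.1443]
ee_rot: [0.001, 0.947, 0.321, 0.002]
contact_force: [-2.8, -1.3, 13.5]
gripper_width: 0.0546
gripper_force: 30.0
```

```bash
cat > s.py <<'E'
from h import *
s=robot.read_state();q=s["ee_rot"];print(s["contact_force"].round(1),s["wrist_torque"].round(2),s["tcp_pos"].round(4),2*np.degrees(np.arctan2(q[2],q[1])),s["joint_pos"].round(2))
E
python3 s.py
```

```text
[-2.8 -1.3 13.5] [-0.36  0.46 -0.06] [0.5395 0.017  0.1443] 37.427379252226416 [ 0.5   0.19 -0.65  1.81  0.12  1.18 -1.1 ]
```

Request:
send_rows:
  series: "0 0 0 0 0 3;0 0 0 0 0 6;0 0 0 0 0 8;0 0 0 0 0 8"

```text
time_s: 5.63
tcp_pos: [0.5397, 0.0171, 0.1444]
ee_rot: [0.001, 0.922, 0.386, 0.002]
contact_force: [-1.7, -1.0, 13.0]
gripper_width: 0.0544
gripper_force: 30.0
```

```bash
python3 s.py
```

```text
[-1.7 -1.  13. ] [-0.33  0.37 -0.02] [0.5397 0.0171 0.1444] 45.42018543265681 [ 0.52  0.19 -0.66  1.81  0.13  1.18 -0.96]
```

Request:
send_rows:
  series: "0 0 -0.3 0 0 3;0 0 -0.3 0 0 6;0 0 -0.3 0 0 8;0 0 -0.3 0 0 8"

```text
time_s: 5.97
tcp_pos: [0.5398, 0.017, 0.1443]
ee_rot: [0.001, 0.893, 0.449, 0.002]
contact_force: [-2.1, -2.9, 13.8]
gripper_width: 0.0544
gripper_force: 30.0
```

```bash
python3 s.py
```

```text
[-2.1 -2.9 13.8] [-0.38  0.46 -0.07] [0.5398 0.017  0.1443] 53.40867785029304 [ 0.53  0.19 -0.68  1.81  0.13  1.18 -0.82]
```

Request:
send_rows:
  series: "-0.2 -0.2 0 0 0 3;-0.3 -0.3 0 0 0 6;-0.3 -0.3 0 0 0 8;-0.3 -0.3 0 0 0 8"

```text
time_s: 6.3
tcp_pos: [0.5399, 0.0169, 0.1446]
ee_rot: [0.002, 0.86, 0.511, 0.002]
contact_force: [-1.5, -1.4, 14.3]
gripper_width: 0.0546
gripper_force: 30.0
```

```bash
python3 s.py
```

```text
[-1.5 -1.4 14.3] [-0.29  0.31 -0.03] [0.5399 0.0169 0.1446] 61.411719766567764 [ 0.54  0.2  -0.69  1.81  0.14  1.18 -0.69]
```

Request:
send_rows:
  series: "0 0 0 0 0 3;0 0 0 0 0 6;0 0 0 0 0 8;0 0 0 0 0 8"

```text
time_s: 6.63
tcp_pos: [0.5402, 0.0168, 0.1451]
ee_rot: [0.002, 0.822, 0.569, 0.002]
contact_force: [-2.7, -1.9, 18.0]
gripper_width: 0.0547
gripper_force: 30.0
```

```bash
python3 s.py
```

```text
[-2.7 -1.9 18. ] [-0.34  0.49 -0.04] [0.5402 0.0168 0.1451] 69.4062075995161 [ 0.56  0.2  -0.71  1.81  0.14  1.18 -0.55]
```

Force and height are rising, so the cap has caught and is climbing. I'll raise to relieve the press before turning on.

Request:
send_rows:
  series: "0 0 1 0 0 0;0 0 1.3 0 0 0;0 0 1.3 0 0 0"

```text
time_s: 6.88
tcp_pos: [0.5401, 0.0168, 0.1459]
ee_rot: [0.002, 0.823, 0.569, 0.002]
contact_force: [-1.4, -1.7, 13.8]
gripper_width: 0.0544
gripper_force: 30.0
```

```bash
python3 s.py
```

```text
[-1.4 -1.7 13.8] [-0.37  0.1  -0.06] [0.5401 0.0168 0.1459] 69.32493382424043 [ 0.56  0.2  -0.71  1.81  0.14  1.18 -0.55]
```

Request:
send_rows:
  series: "0 0 0.3 0 0 3;0 0 0.6 0 0 6;0 0 0.6 0 0 6"

```text
time_s: 7.13
tcp_pos: [0.5401, 0.0168, 0.1463]
ee_rot: [0.002, 0.791, 0.612, 0.002]
contact_force: [-0.4, -2.2, 14.0]
gripper_width: 0.0547
gripper_force: 30.0
```

```bash
python3 s.py
```

```text
[-0.4 -2.2 14. ] [-0.36  0.09 -0.03] [0.5401 0.0168 0.1463] 75.45297423219723 [ 0.57  0.2  -0.72  1.81  0.14  1.18 -0.45]
```

Request:
send_rows:
  series: "0 0 0.3 0 0 3;0 0 0.6 0 0 6;0 0 0.8 0 0 8;0 0 0.8 0 0 8"

```text
time_s: 7.47
tcp_pos: [0.5399, 0.0168, 0.147]
ee_rot: [0.002, 0.747, 0.665, 0.002]
contact_force: [-0.9, -1.5, 13.1]
gripper_width: 0.0547
gripper_force: 30.0
```

```bash
python3 s.py
```

```text
[-0.9 -1.5 13.1] [-0.37  0.15 -0.04] [0.5399 0.0168 0.147 ] 83.41453784710923 [ 0.58  0.2  -0.73  1.81  0.15  1.18 -0.31]
```

Request:
send_rows:
  series: "0 0 0.1 0 0 3;0 0 0.3 0 0 6;0 0 0.5 0 0 8;0 0 0.5 0 0 8"

```text
time_s: 7.8
tcp_pos: [0.54, 0.0168, 0.1474]
ee_rot: [0.002, 0.698, 0.716, 0.002]
contact_force: [-0.6, -1.9, 13.3]
gripper_width: 0.0545
gripper_force: 30.0
```

Request:
send_rows:
  series: "0 0 0.2 0 0 3;0 0 0.4 0 0 6;0 0 0.6 0 0 8;0 0 0.6 0 0 8"

```text
time_s: 8.13
tcp_pos: [0.5401, 0.0167, 0.1479]
ee_rot: [0.002, 0.647, 0.763, 0.001]
contact_force: [0.8, -2.5, 12.1]
gripper_width: 0.0544
gripper_force: 30.0
```

```bash
python3 s.py
```

```text
[ 0.8 -2.5 12.1] [-0.39 -0.12  0.01] [0.5401 0.0167 0.1479] 99.41781518213278 [ 0.61  0.21 -0.77  1.8   0.16  1.19 -0.04]
```

Request:
send_rows:
  series: "0 0 -0.3 0 0 3;0 0 -0.3 0 0 6;0 0 -0.3 0 0 8;0 0 -0.3 0 0 8"

```text
time_s: 8.47
tcp_pos: [0.5402, 0.0168, 0.1477]
ee_rot: [0.003, 0.592, 0.806, 0.001]
contact_force: [-0.3, -0.9, 12.9]
gripper_width: 0.0546
gripper_force: 30.0
```

Request:
send_rows:
  series: "0 0 0.2 0 0 3;0 0 0.3 0 0 6;0 0 0.3 0 0 8;0 0 0.3 0 0 8"

```text
time_s: 8.8
tcp_pos: [0.5403, 0.0167, 0.1479]
ee_rot: [0.003, 0.534, 0.845, 0.001]
contact_force: [-0.2, -1.2, 12.2]
gripper_width: 0.0546
gripper_force: 30.0
```

```bash
python3 s.py
```

```text
[-0.2 -1.2 12.2] [-0.3  -0.24 -0.03] [0.5403 0.0167 0.1479] 115.41787833506635 [ 0.64  0.21 -0.8   1.8   0.17  1.19  0.23]
```

Climbing has stopped at about 57° after the catch. I'll turn 4° more, then lift gently.

Request:
send_rows:
  series: "0 0 0 0 0 4;0 0 0 0 0 4;0 0 2 0 0 4;0 0 4 0 0 4;0 0 6 0 0 4;0 0 8 0 0 4;0 0 8 0 0 4"

```text
time_s: 9.38
tcp_pos: [0.5399, 0.0164, 0.1537]
ee_rot: [0.002, 0.505, 0.863, 0.001]
contact_force: [5.7, -1.0, -1.1]
gripper_width: 0.0547
gripper_force: 30.0
```

Request:
send_rows:
  series: "0 0 1 0 0 0;0 0 2 0 0 0;0 0 3 0 0 0;0 0 3 0 0 0"

```text
time_s: 9.72
tcp_pos: [0.5398, 0.0166, 0.1564]
ee_rot: [0.002, 0.505, 0.863, 0.001]
contact_force: [6.2, -1.7, -1.8]
gripper_width: 0.0545
gripper_force: 30.0
```

Request:
send_rows:
  series: "0.5 0 1 0 0 0;1 0 3 0 0 0;1 0 6 0 0 0;1 0 9 0 0 0;1 0 13 0 0 0;1 0 18 0 0 0;1 0 24 0 0 0;1 0 30 0 0 0"

```text
time_s: 10.38
tcp_pos: [0.5384, 0.017, 0.1866]
ee_rot: [-0.0, 0.505, 0.863, -0.0]
contact_force: [1.0, 0.6, -1.6]
gripper_width: 0.055
gripper_force: 30.0
```

Request:
send_rows:
  series: "0 0 10 0 0 0;0 0 20 0 0 0;0 0 30 0 0 0;0 0 40 0 0 0;0 0 40 0 0 0;0 0 40 0 0 0"

```text
time_s: 10.88
tcp_pos: [0.5392, 0.0167, 0.227]
ee_rot: [0.001, 0.505, 0.863, 0.0]
contact_force: [-0.4, 0.4, -0.7]
gripper_width: 0.0544
gripper_force: 30.0
```

```bash
python3 s.py
python3 - <<'E'
from h import *
im=capture("side");cv2.imwrite("pics/s3.png",cv2.resize(im[150:350,200:400],None,fx=3,fy=3))
C=cam("side"); T=cam("top")
E
```

```text
[-0.4  0.4 -0.7] [-0.03 -0.1  -0.  ] [0.5392 0.0167 0.227 ] 119.33731239045389 [ 0.67  0.15 -0.82  1.7   0.11  1.34  0.35]
```

View pics/s3.png

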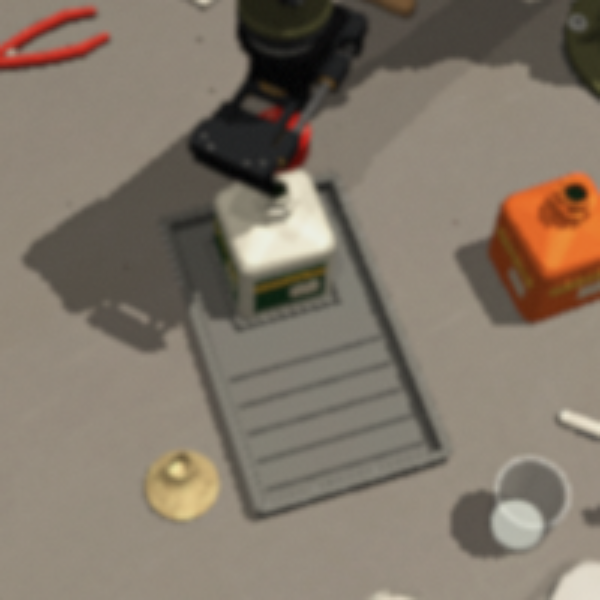

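The side view shows the bare neck at crop (275,205), with the red cap held in the fingers above it. Next I'll carry it to tray_free (0.577, 0.172), a shift of (+37, +155), turning back 28° on the way.

Request:
send_rows:
  series: "3 12 5 0 0 -4;8 35 5 0 0 -9;14 60 5 0 0 -14;20 85 5 0 0 -19;26 110 5 0 0 -24;32 134 5 0 0 -28;36 150 5 0 0 -28;37 155 5 0 0 -28"

```text
time_s: 11.6
tcp_pos: [0.5749, 0.1756, 0.2302]
ee_rot: [-0.001, 0.697, 0.717, 0.0]
contact_force: [-0.0, -0.0, -1.2]
gripper_width: 0.0548
gripper_force: 30.0
```

Request:
send_rows:
  series: "0 0 -10 0 0 0;0 0 -35 0 0 0;0 0 -65 0 0 0;0 0 -95 0 0 0;0 0 -125 0 0 0;0 0 -155 0 0 0;0 0 -180 0 0 0;0 0 -190 0 0 0"

```text
time_s: 12.27
tcp_pos: [0.5726, 0.1679, 0.036]
ee_rot: [-0.001, 0.699, 0.715, -0.004]
contact_force: [-1.5, -0.6, -2.2]
gripper_width: 0.0546
gripper_force: 30.0
```

```bash
python3 s.py
python3 - <<'E'
from h import *
cv2.imwrite("pics/s4.png",cv2.resize(capture("side")[180:340,220:400],None,fx=4,fy=3.7))
E
```

```text
[-1.5 -0.6 -2.2] [-0.03  0.   -0.  ] [0.5726 0.1679 0.036 ] 91.23331003889878 [ 0.28  0.49 -0.76  1.76  0.38  1.06 -0.59]
```

View pics/s4.png

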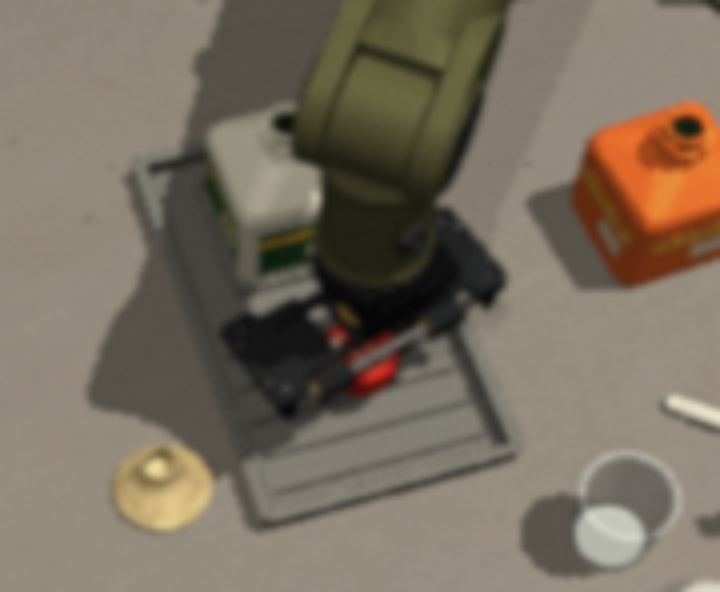

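The crop shows the cap at (370,365) over the empty tray floor, and the wrist clear of the bottle. I'll move a little further along +y and descend slowly.

Request:
send_rows:
  series: "2 8 -3 0 0 0;4 14 -8 0 0 0;4 14 -13 0 0 0;4 14 -18 0 0 0;4 14 -20 0 0 0;4 14 -20 0 0 0;4 14 -20 0 0 0"

```text
time_s: 12.9
tcp_pos: [0.5799, 0.1855, 0.0212]
ee_rot: [0.0, 0.699, 0.715, -0.0]
contact_force: [0.2, 1.6, -0.8]
gripper_width: 0.0545
gripper_force: 30.0
```

```bash
python3 s.py
```

```text
[ 0.2  1.6 -0.8] [-0.01 -0.11 -0.01] [0.5799 0.1855 0.0212] 91.33464753058853 [ 0.24  0.52 -0.75  1.74  0.41  1.04 -0.62]
```

Next I'll go down towards contact at about 0.007.

Request:
send_rows:
  series: "0 0 -2 0 0 0;0 0 -4 0 0 0;0 0 -6 0 0 0;0 0 -8 0 0 0;0 0 -10 0 0 0;0 0 -10 0 0 0;0 0 -10 0 0 0"

```text
time_s: 13.48
tcp_pos: [0.5796, 0.1857, 0.0109]
ee_rot: [-0.0, 0.699, 0.715, -0.0]
contact_force: [-0.3, 0.3, -1.4]
gripper_width: 0.0547
gripper_force: 30.0
```

Request:
send_rows:
  series: "0 0 -1 0 0 0;0 0 -2 0 0 0;0 0 -2 0 0 0;0 0 -2 0 0 0"

```text
time_s: 13.82
tcp_pos: [0.5797, 0.1857, 0.0091]
ee_rot: [0.0, 0.699, 0.715, -0.0]
contact_force: [0.6, -0.8, -2.0]
gripper_width: 0.0544
gripper_force: 30.0
```

Request:
send_rows:
  series: "0 0 -0.5 0 0 0;0 0 -1 0 0 0;0 0 -1.5 0 0 0;0 0 -2 0 0 0;0 0 -2 0 0 0"

```text
time_s: 14.23
tcp_pos: [0.5797, 0.1857, 0.007]
ee_rot: [-0.0, 0.699, 0.715, -0.0]
contact_force: [-0.5, 0.2, -0.5]
gripper_width: 0.0544
gripper_force: 30.0
```

Request:
send_rows:
  series: "0 0 -0.5 0 0 0;0 0 -1 0 0 0;0 0 -1 0 0 0;0 0 -1 0 0 0"

```text
time_s: 14.57
tcp_pos: [0.5799, 0.1858, 0.0067]
ee_rot: [0.0, 0.699, 0.715, 0.0]
contact_force: [-1.5, -1.0, 5.3]
gripper_width: 0.0543
gripper_force: 30.0
```

The cap is touching the floor. I'll ease off, open, and then lift.

Request:
send_rows:
  series: "0 0 0.5 0 0 0;0 0 0.5 0 0 0;0 0 0.5 0 0 0"

```text
time_s: 14.82
tcp_pos: [0.5799, 0.1858, 0.0068]
ee_rot: [0.0, 0.699, 0.715, 0.0]
contact_force: [-0.9, -0.5, 3.0]
gripper_width: 0.0546
gripper_force: 30.0
```

Request:
send_rows:
  series: "0 0 0 0 0 0;0 0 0 0 0 0;0 0 0 0 0 0;0 0 0 0 0 0;0 0 0 0 0 0;0 0 0 0 0 0;0 0 0 0 0 0;0 0 0 0 0 0"
  hand: 80

```text
time_s: 15.48
tcp_pos: [0.5797, 0.1857, 0.0066]
ee_rot: [0.0, 0.699, 0.715, 0.0]
contact_force: [-0.3, -0.6, 1.0]
gripper_width: 0.0794
gripper_force: 0.0
```

Request:
send_rows:
  series: "0 0 5 0 0 0;0 0 15 0 0 0;0 0 30 0 0 0;0 0 50 0 0 0;0 0 80 0 0 0;0 0 110 0 0 0;0 0 140 0 0 0;0 0 170 0 0 0"

```text
time_s: 16.15
tcp_pos: [0.5797, 0.1862, 0.1799]
ee_rot: [0.001, 0.699, 0.716, 0.001]
contact_force: [0.0, 0.4, -0.3]
gripper_width: 0.0799
gripper_force: 0.0
```

Request:
send_rows:
  series: "0 0 20 0 0 0;0 0 40 0 0 0;0 0 40 0 0 0;0 0 40 0 0 0;0 0 40 0 0 0"

```text
time_s: 16.57
tcp_pos: [0.5794, 0.1856, 0.2166]
ee_rot: [0.0, 0.699, 0.715, -0.0]
contact_force: [-0.0, 0.3, -0.5]
gripper_width: 0.0798
gripper_force: 0.0
```

Run:
```python
from h import *
s=robot.read_state();print(s["contact_force"],s["tcp_pos"],s["time_s"])
C=cam("wrist");im=capture("wrist");S=capture("side")
cv2.imwrite("pics/e.png",np.hstack([im,cv2.resize(S[180:380,200:400],(420,420))])[:, ::1][:, :980] if 0 else cv2.resize(np.hstack([im,cv2.resize(S[180:380,200:400],(420,420))]),(800,343)))
h=cv2.cvtColor(im,cv2.COLOR_BGR2HSV)
m=(((h[...,0]<7)|(h[...,0]>173))&(h[...,1]>130)&(h[...,2]>60)).astype(np.uint8)
N,_,st,ce=cv2.connectedComponentsWithStats(m);i=1+st[1:,4].argmax();print(st[i],onz(C,*ce[i],.035))
```

```text
[-0.03403006  0.32851028 -0.52356165] [0.57937098 0.18561413 0.21659959] 16.5667
[ 251  162   55   56 2017] [0.58023212 0.18771051 0.035     ]
```

View pics/e.png

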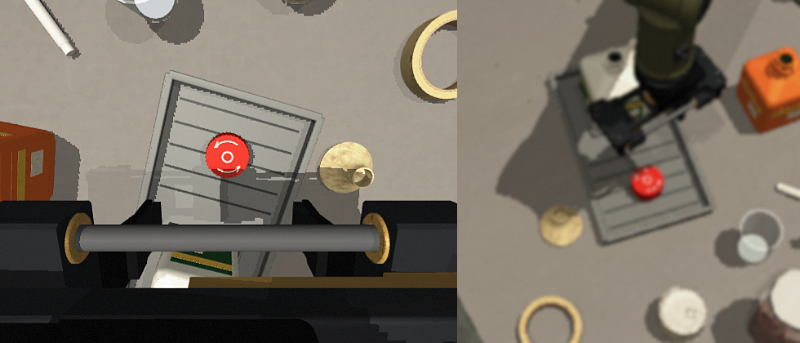

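The wrist view (left) shows the cap upright on the empty tray floor at (227,157), about 15 mm along +y from tray_free. The rose and tin are undisturbed and the gripper is clear.

```bash
python3 -c "
from plant import robot
print(robot.hand_in())"
```

```text
the job is handed in; nothing more can be done
None
```

I opened the bottle and set the cap down upright on the empty tray floor, about 15 mm from tray_free by camera. I handed the job in at about 17 s; no verdict came back.

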